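# Put the drained cups away in their row

## Robot

A 7-joint arm with a two-finger parallel gripper is mounted at the origin on the work surface. World frame = base frame: x ahead of the robot, y to its left, z up, the work surface at z = 0. Lengths are in m, angles in degrees, forces in N, time in s.
With the tool pointing down it reaches from about 0.35 to 0.9 m from the base axis. Payload 7.2 kg.
Tool frame: the origin (TCP) lies on the centre line of the jaws, within the pads' length; the fingertips stand 14 mm ahead of it and the grasp point (between the pads) lies 5 mm behind it (manip.finger_overhang is the distance from the TCP to the fingertips, in m); z points along the fingers, y is the line along which they close (so a half turn about z gives the same grasp; the last joint's range is limited). The gripper opens to 85 mm and grips with 20 to 120 N. Pads are 22 mm wide; open, the fingers measure 114 mm over their backs; the gripper's body (76 mm by 85 mm) begins 54 mm behind the grasp point. The pads swing forward as they close: fully open they stand 13 mm farther back than shut.
Start: joints at [-80.455, 23.554, -0.728, 91.456, 0.321, 64.991, -4.71], TCP at [0.145, 0.608, 0.245] pointing down, gripper open.
Joint ranges: [-169.25, 169.25], [-16.82, 113.86], [-84.01, 82.57], [7.8, 145.47], [-59.2, 239.2], [7.22, 106.19], [-163.78, 163.78]. Speed limits (degrees/s): [136.94, 136.94, 172.46, 172.46, 180, 180, 180].

## Interface

Orientations are given as [roll, pitch, yaw] about the fixed x, y, z axes, in that order (R = Rz(yaw) Ry(pitch) Rx(roll)).
In Python, from workcell import telemetry, get_image, hand_in, manip gives the robot as it stands.
- The arm moves only by the shell command python3 -m handwheel 'ROWS'. ROWS is a JSON object of lists of equal length, an entry for each row: "dp": the shift along the world's x, y, z in mm, a list of three; "dr": the turn, a rotation vector about the world's x, y, z in rad, a list of three; "fingers": the closure, from 0 (fully open) to 1 (shut). A call has 1 to 20 rows; each row shifts and turns the commanded pose from where the row before left it; what a row does not reach is not made up. A row lasts 1/8 s, in which the tool goes at most 62.5 mm and 10.7 degrees, less where a joint would pass 70% of its speed; a pose out of reach is approached as far as the arm can. A call with a gripper value outside its range is refused whole. The fingers move at their own pace and stop on an object; the grip force is fixed at half the most. Time passes only in rows, so rows that do not move let the fingers close. It gives the time, the measured TCP pose, the force, the opening and the grip force at its end, in the units of the state.
- telemetry.get_obs(): the state, without advancing time (a new reading comes with each control period).
- get_image(name): name is "scene" or "top"; returns a dict with "frame" (420x560x3 uint8, blue, green, red), "K" (3x3 intrinsics, pixels), "rvec" (rotation vector, rad) and "tvec" (3), from world to camera coordinates, as OpenCV has them. Camera axes: x right, y down, z forward; pixel columns grow to the right and rows downward; lengths in m; the calibration is good to about 2 mm. A picture is of the moment at which its call begins. There is no depth.
- hand_in(): hands the job in; it is judged then, once.
The state is a dict: "t": time; "q": joint angles; "joint_vel": joint speeds; "joint_torque": joint torques, N m; "eef_pos": TCP position; "orientation": TCP orientation; "contact_force": force on the tool from outside, world axes, zero at the start; "moment": the same for the moment, N m; "gripper_width": finger opening in m; "grasp_force": force on a finger pad.
Only numpy, scipy, OpenCV 4.12 (cv2) and the standard library are available. Lean on these libraries where they do the work, as an engineer would, in place of code of your own. Each camera call takes 0.05 s, during which the arm holds its last target. There are 200 camera calls.

## Task

The four steel cups on the drying rack are dry: move them, mouth down as they are, into the pockets of the wooden tray, one to a pocket and fully down on its floor. Keep their row: the cup nearest you on the rack goes into the pocket next to the tray's carrying handle, the second nearest into the next pocket, and so on, so that the farthest cup ends up in the pocket at the end without a handle. Do not knock any cup over, and let go of them all.

Things in the scene. Friction and masses are not known exactly. Their poses are not given: they have to be found in the camera images.
- cup_tall: Brushed stainless steel, standing mouth down and closed on top, loose, about 160 g. Tall straight tumbler: 50 mm diameter (52 mm at the rim, the lowest 5 mm), 100 mm high, the tallest of the four. Origin: centre of its underside (the mouth); z up; its yaw means nothing, it is round.
- cup_short: Brushed stainless steel, standing mouth down and closed on top, loose, about 130 g. Short straight tumbler: 56 mm diameter (58 mm at the rim, the lowest 5 mm), 64 mm high, the lowest of the four. Origin: centre of its underside (the mouth); z up; its yaw means nothing, it is round.
- cup_cone: Brushed stainless steel, standing mouth down and closed on top, loose, about 130 g. Conical beaker: 58 mm diameter at the mouth below, narrowing evenly to 40 mm at the top, 86 mm high. Origin: centre of its underside (the mouth); z up; its yaw means nothing, it is round.
- cup_goblet: Brushed stainless steel, standing mouth down and closed on top, loose, about 150 g. Goblet upside down: the bowl is below, 54 mm diameter and straight up to 50 mm, then closing in to 58 mm; above it a short stem (12 mm) and on top the foot, 46 mm diameter; 77 mm high. Hold it by the straight part of the bowl. Origin: centre of its underside (the mouth); z up; its yaw means nothing, it is round.
- seat_tall: Drying rack seat on which cup_tall stands at the start: fixed flat grey disc, 66 mm diameter, 7 mm thick, top 12 mm above the counter. Four identical seats in a straight row, 80 mm apart, leading away from the robot; which cup is on which varies. Origin: centre of underside; x along the row, away from the robot. Wires along both sides, 46 mm from the row's middle, tops 27 mm above the counter.
- seat_short: Drying rack seat on which cup_short stands at the start: fixed flat grey disc, 66 mm diameter, 7 mm thick, top 12 mm above the counter. Four identical seats in a straight row, 80 mm apart, leading away from the robot; which cup is on which varies. Origin: centre of underside; x along the row, away from the robot. Wires along both sides, 46 mm from the row's middle, tops 27 mm above the counter.
- seat_cone: Drying rack seat on which cup_cone stands at the start: fixed flat grey disc, 66 mm diameter, 7 mm thick, top 12 mm above the counter. Four identical seats in a straight row, 80 mm apart, leading away from the robot; which cup is on which varies. Origin: centre of underside; x along the row, away from the robot. Wires along both sides, 46 mm from the row's middle, tops 27 mm above the counter.
- seat_goblet: Drying rack seat on which cup_goblet stands at the start: fixed flat grey disc, 66 mm diameter, 7 mm thick, top 12 mm above the counter. Four identical seats in a straight row, 80 mm apart, leading away from the robot; which cup is on which varies. Origin: centre of underside; x along the row, away from the robot. Wires along both sides, 46 mm from the row's middle, tops 27 mm above the counter.
- tray: Beech storage tray, fixed, 333 mm long, 88 mm wide, left or right of the rack. Origin: centre of its underside; x along its length, away from the robot; z up. Four square-cornered pockets in a row at x = -123, -41, +41 and +123 mm (y = 0), each 77 mm by 78 mm inside, floor 5 mm above the counter, walls and partitions 5 mm thick with tops 22 mm above the counter.
- tray_handle: The tray's carrying handle: a bright steel arch across the tray, 49 mm high and 72 mm wide over the bar, on a low dark wooden block, fixed at one end of the tray (its x in the tray's frame is +175 or -175 mm; the other end has only the low block). Origin: centre of the block's underside.
Things that resemble listed ones, but are neither listed nor needed, are in the scene too. Leave any green look-alike of the cup_tall alone. Several things have the shape of the tray_handle; the one meant has the colours described above.

How it is judged (in metres and radians):
At the end, for the whole second after the job is handed in: Every cup upright, mouth down (within 0.12 rad), in its own pocket (underside within 5 mm of the floor's height, within 16 mm of the tray's middle line); row in the order of the seats from the robot, starting at the handle end; all at rest and released (z of cup_tall in the frame of tray between 0.002 and 0.01 m and y of cup_tall in the frame of tray between -0.016 and 0.016 m and x of cup_tall in the frame of tray between -0.164 and 0.164 m and angle between each of cup_tall, cup_short, cup_cone, cup_goblet's own z axis and vertical below 0.12 rad and linear speed of each of cup_tall, cup_short, cup_cone, cup_goblet below 0.02 m/s and angular speed of each of cup_tall, cup_short, cup_cone, cup_goblet below 0.3 rad/s and contact force between each of cup_tall, cup_short, cup_cone, cup_goblet and the fingers below 0.05 N and z of cup_short in the frame of tray between 0.002 and 0.01 m and y of cup_short in the frame of tray between -0.016 and 0.016 m and x of cup_short in the frame of tray between -0.164 and 0.164 m and z of cup_cone in the frame of tray between 0.002 and 0.01 m and y of cup_cone in the frame of tray between -0.016 and 0.016 m and x of cup_cone in the frame of tray between -0.164 and 0.164 m and z of cup_goblet in the frame of tray between 0.002 and 0.01 m and y of cup_goblet in the frame of tray between -0.016 and 0.016 m and x of cup_goblet in the frame of tray between -0.164 and 0.164 m and ((x of seat_tall in the frame of seat_short below 0 m and horizontal distance between cup_tall and tray_handle below 0.094 m and horizontal distance between cup_short and tray_handle above 0.094 m) or (x of seat_tall in the frame of seat_short below 0 m and horizontal distance between cup_tall and tray_handle below 0.176 m and horizontal distance between cup_short and tray_handle above 0.176 m) or (x of seat_tall in the frame of seat_short below 0 m and horizontal distance between cup_tall and tray_handle below 0.258 m and horizontal distance between cup_short and tray_handle above 0.258 m) or (x of seat_short in the frame of seat_tall below 0 m and horizontal distance between cup_short and tray_handle below 0.094 m and horizontal distance between cup_tall and tray_handle above 0.094 m) or (x of seat_short in the frame of seat_tall below 0 m and horizontal distance between cup_short and tray_handle below 0.176 m and horizontal distance between cup_tall and tray_handle above 0.176 m) or (x of seat_short in the frame of seat_tall below 0 m and horizontal distance between cup_short and tray_handle below 0.258 m and horizontal distance between cup_tall and tray_handle above 0.258 m)) and ((x of seat_tall in the frame of seat_cone below 0 m and horizontal distance between cup_tall and tray_handle below 0.094 m and horizontal distance between cup_cone and tray_handle above 0.094 m) or (x of seat_tall in the frame of seat_cone below 0 m and horizontal distance between cup_tall and tray_handle below 0.176 m and horizontal distance between cup_cone and tray_handle above 0.176 m) or (x of seat_tall in the frame of seat_cone below 0 m and horizontal distance between cup_tall and tray_handle below 0.258 m and horizontal distance between cup_cone and tray_handle above 0.258 m) or (x of seat_cone in the frame of seat_tall below 0 m and horizontal distance between cup_cone and tray_handle below 0.094 m and horizontal distance between cup_tall and tray_handle above 0.094 m) or (x of seat_cone in the frame of seat_tall below 0 m and horizontal distance between cup_cone and tray_handle below 0.176 m and horizontal distance between cup_tall and tray_handle above 0.176 m) or (x of seat_cone in the frame of seat_tall below 0 m and horizontal distance between cup_cone and tray_handle below 0.258 m and horizontal distance between cup_tall and tray_handle above 0.258 m)) and ((x of seat_tall in the frame of seat_goblet below 0 m and horizontal distance between cup_tall and tray_handle below 0.094 m and horizontal distance between cup_goblet and tray_handle above 0.094 m) or (x of seat_tall in the frame of seat_goblet below 0 m and horizontal distance between cup_tall and tray_handle below 0.176 m and horizontal distance between cup_goblet and tray_handle above 0.176 m) or (x of seat_tall in the frame of seat_goblet below 0 m and horizontal distance between cup_tall and tray_handle below 0.258 m and horizontal distance between cup_goblet and tray_handle above 0.258 m) or (x of seat_goblet in the frame of seat_tall below 0 m and horizontal distance between cup_goblet and tray_handle below 0.094 m and horizontal distance between cup_tall and tray_handle above 0.094 m) or (x of seat_goblet in the frame of seat_tall below 0 m and horizontal distance between cup_goblet and tray_handle below 0.176 m and horizontal distance between cup_tall and tray_handle above 0.176 m) or (x of seat_goblet in the frame of seat_tall below 0 m and horizontal distance between cup_goblet and tray_handle below 0.258 m and horizontal distance between cup_tall and tray_handle above 0.258 m)) and ((x of seat_short in the frame of seat_cone below 0 m and horizontal distance between cup_short and tray_handle below 0.094 m and horizontal distance between cup_cone and tray_handle above 0.094 m) or (x of seat_short in the frame of seat_cone below 0 m and horizontal distance between cup_short and tray_handle below 0.176 m and horizontal distance between cup_cone and tray_handle above 0.176 m) or (x of seat_short in the frame of seat_cone below 0 m and horizontal distance between cup_short and tray_handle below 0.258 m and horizontal distance between cup_cone and tray_handle above 0.258 m) or (x of seat_cone in the frame of seat_short below 0 m and horizontal distance between cup_cone and tray_handle below 0.094 m and horizontal distance between cup_short and tray_handle above 0.094 m) or (x of seat_cone in the frame of seat_short below 0 m and horizontal distance between cup_cone and tray_handle below 0.176 m and horizontal distance between cup_short and tray_handle above 0.176 m) or (x of seat_cone in the frame of seat_short below 0 m and horizontal distance between cup_cone and tray_handle below 0.258 m and horizontal distance between cup_short and tray_handle above 0.258 m)) and ((x of seat_short in the frame of seat_goblet below 0 m and horizontal distance between cup_short and tray_handle below 0.094 m and horizontal distance between cup_goblet and tray_handle above 0.094 m) or (x of seat_short in the frame of seat_goblet below 0 m and horizontal distance between cup_short and tray_handle below 0.176 m and horizontal distance between cup_goblet and tray_handle above 0.176 m) or (x of seat_short in the frame of seat_goblet below 0 m and horizontal distance between cup_short and tray_handle below 0.258 m and horizontal distance between cup_goblet and tray_handle above 0.258 m) or (x of seat_goblet in the frame of seat_short below 0 m and horizontal distance between cup_goblet and tray_handle below 0.094 m and horizontal distance between cup_short and tray_handle above 0.094 m) or (x of seat_goblet in the frame of seat_short below 0 m and horizontal distance between cup_goblet and tray_handle below 0.176 m and horizontal distance between cup_short and tray_handle above 0.176 m) or (x of seat_goblet in the frame of seat_short below 0 m and horizontal distance between cup_goblet and tray_handle below 0.258 m and horizontal distance between cup_short and tray_handle above 0.258 m)) and ((x of seat_cone in the frame of seat_goblet below 0 m and horizontal distance between cup_cone and tray_handle below 0.094 m and horizontal distance between cup_goblet and tray_handle above 0.094 m) or (x of seat_cone in the frame of seat_goblet below 0 m and horizontal distance between cup_cone and tray_handle below 0.176 m and horizontal distance between cup_goblet and tray_handle above 0.176 m) or (x of seat_cone in the frame of seat_goblet below 0 m and horizontal distance between cup_cone and tray_handle below 0.258 m and horizontal distance between cup_goblet and tray_handle above 0.258 m) or (x of seat_goblet in the frame of seat_cone below 0 m and horizontal distance between cup_goblet and tray_handle below 0.094 m and horizontal distance between cup_cone and tray_handle above 0.094 m) or (x of seat_goblet in the frame of seat_cone below 0 m and horizontal distance between cup_goblet and tray_handle below 0.176 m and horizontal distance between cup_cone and tray_handle above 0.176 m) or (x of seat_goblet in the frame of seat_cone below 0 m and horizontal distance between cup_goblet and tray_handle below 0.258 m and horizontal distance between cup_cone and tray_handle above 0.258 m))); the robot touches nothing.
It fails at once if a cup is tipped over (more than 0.8 rad) (angle between any of cup_tall, cup_short, cup_cone, cup_goblet's own z axis and vertical above 0.8 rad).
It also fails if it takes over 106 s, if anything falls off the work surface, if the arm or the gripper's body presses on something with over 40 N, if the wrist force passes 120 N, or if a joint passes its speed limit or range.

## Working session

There is one attempt and no reset: what is moved stays moved. The work goes in short steps, Python scripts to look and compute and a shell command to move; the robot and the scene stay as the last step left them, time stands still between calls to the robot, and variables do not carry over. Pictures are saved under pics/ and viewed, at most 14 in all, crops included, and the job is handed in when it is done.

```bash
mkdir -p pics; python3 - <<'E'
from workcell import telemetry,get_image,manip
import cv2,numpy as np
for n in("scene","top"):
    d=get_image(n);cv2.imwrite(f"pics/{n}0.png",d["frame"]);print(n,d["K"],d["rvec"],d["tvec"])
print(telemetry.get_obs(),manip.finger_overhang)
E
```

```text
scene [[427.64436292   0.         273.72375872]
 [  0.         427.64436292 211.07611312]
 [  0.           0.           1.        ]] [ 2.07850535  1.41857231 -0.51878169] [-0.16246613 -0.36023075  1.38039155]
top [[453.98655928   0.         277.49658243]
 [  0.         453.98655928 208.22253122]
 [  0.           0.           1.        ]] [ 1.94225937 -2.28641539  0.22478954] [0.04931348 0.52670184 1.00822291]
{'t': 0.1, 'q': array([-80.45294283,  23.59687504,  -0.72742551,  91.49809637,
         0.32124239,  64.99116479,  -4.70844949]), 'joint_vel': array([-0.08505287, -0.05295603,  0.03182176, -0.10943094, -0.03860972,
       -0.00650299, -0.00958117]), 'joint_torque': array([ 2.82536625e-03, -6.01821613e+01,  6.84426595e-01, -3.00078607e+01,
        1.40458660e-02,  6.58065008e-03,  2.60917645e-06]), 'eef_pos': array([0.14537052, 0.60742632, 0.24452984]), 'orientation': array([-1.79916167e+02,  6.64636195e-03,  1.66547342e+02]), 'contact_force': array([-0.12239929, -0.39598688, -0.14311333]), 'moment': array([-0.00481669,  0.00524061,  0.01828746]), 'grasp_force': 0.0, 'gripper_width': 0.08547328130974552} 0.014
```

View pics/scene0.png

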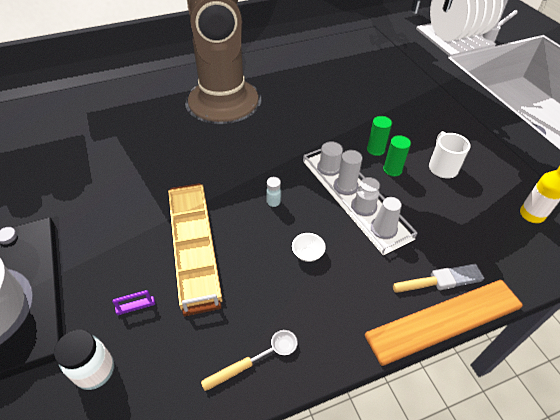

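View pics/top0.png

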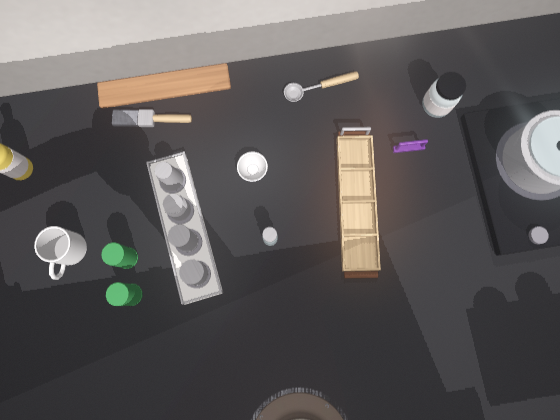

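```bash
cat > h.py <<'E'
import numpy as np,cv2
from workcell import get_image
def ray(d,pts,z):
    R=cv2.Rodrigues(np.array(d["rvec"],float))[0];t=np.array(d["tvec"],float).ravel()
    c=-R.T@t;out=[]
    for p in pts:
        v=R.T@np.linalg.inv(d["K"])@np.array([p[0],p[1],1.]);out.append((c+v*(z-c[2])/v[2])[:2])
    return np.array(out)
def proj(d,P):
    return cv2.projectPoints(np.array(P,float).reshape(-1,3),np.array(d["rvec"],float),np.array(d["tvec"],float),np.array(d["K"],float),None)[0].reshape(-1,2)
E
python3 - <<'E'
from h import *
d=get_image("top");f=d["frame"]
print(proj(d,[[.145,.608,.245],[0,0,0],[.5,0,0],[.5,.3,0]]))
a=cv2.resize(f[140:310,135:230],None,fx=3.5,fy=3.5,interpolation=2)
b=cv2.resize(f[115:285,325:435],None,fx=3.5,fy=3.5,interpolation=2)
g=np.hstack([a,b]);g=(255*(g/255)**.7).astype('u1');print(g.shape)
cv2.imwrite("pics/c1.png",g)
s=get_image("scene")["frame"]
cv2.imwrite("pics/c2.png",np.hstack([cv2.resize(s[130:260,295:425],None,fx=3,fy=3,interpolation=2),cv2.resize(s[180:310+10,120:240],None,fx=2.786,fy=2.786,interpolation=2)[:390]]))
E
```

```text
[[-57.32341074 461.05314391]
 [299.70165096 445.38789654]
 [264.65869988 225.93133633]
 [142.20260362 245.77147681]]
(595, 717, 3)
```

View pics/c1.png

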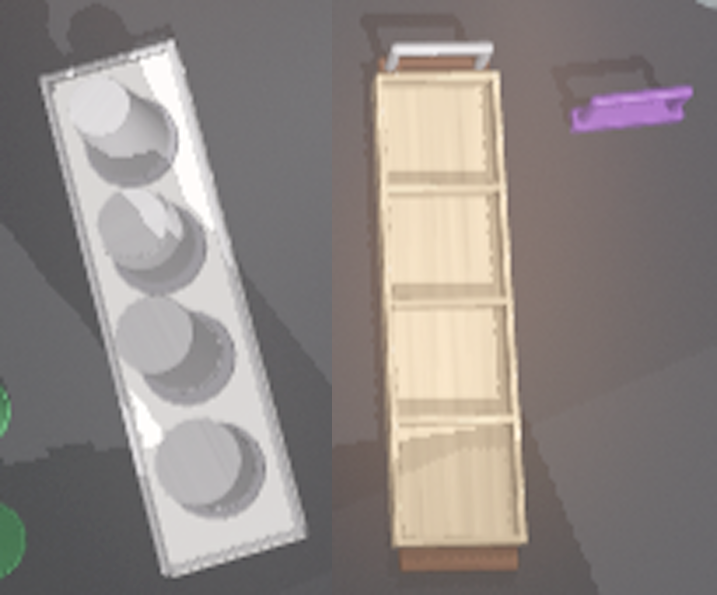

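View pics/c2.png

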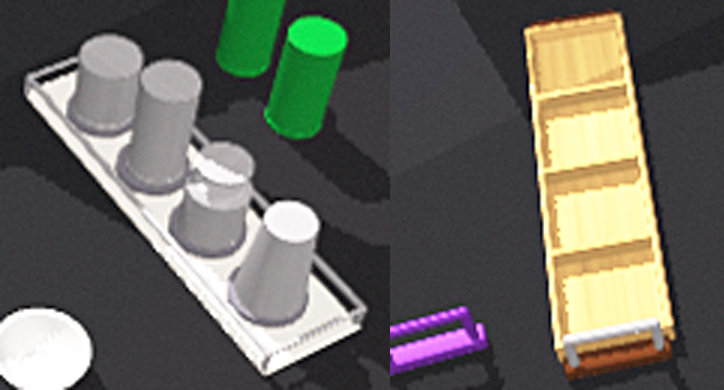

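Top crop: the cups on the rack, near to far, are short (198,462), tall (155,337), goblet (140,230) and cone (100,107). Two arches: steel on dark block (440,50 in the crop; 355,130 in the image) and purple (630,110; 410,146). The steel one on the far tray end fits the description. So short goes to x=+123, tall to +41, goblet to −41 and cone to −123.

```bash
python3 - <<'E'
from h import *
d=get_image("top")
o=np.array([135,140.]);px=lambda p,o:(np.array(p,float)+.5)/3.5-.5+o
c=[(198,462,.076),(155,337,.112),(140,230,.089),(100,107,.098)]
C=np.array([ray(d,[px(p[:2],o)],p[2])[0] for p in c]);print("cups",C.round(4),np.linalg.norm(np.diff(C,axis=0),axis=1))
R=ray(d,[px(p,o) for p in[(40,77),(175,40),(305,538),(168,577)]],.027);print("rack",R.round(4),R.mean(0),np.linalg.norm(R-np.roll(R,1,0),axis=1))
o2=np.array([325-332/3.5,115.])
T=ray(d,[px(p,o2) for p in[(376,73),(498,72),(526,543),(393,547)]],.022);print("tray",T.round(4),T.mean(0),np.linalg.norm(T-np.roll(T,1,0),axis=1))
def ax(Q):
    v=(Q[0]+Q[1]-Q[2]-Q[3]);return v/np.linalg.norm(v)
u=ax(R);s=C@u;m=C.mean(0);u2=np.linalg.svd(C-m)[2][0];u2*=np.sign(u2[0])
print("rack dir",np.degrees(np.arctan2(u[1],u[0])),np.degrees(np.arctan2(u2[1],u2[0])))
print("fit cups",np.array([m+u*k*.08 for k in(-1.5,-.5,.5,1.5)]).round(4), "from rack",np.array([R.mean(0)+u*k*.08 for k in(-1.5,-.5,.5,1.5)]).round(4))
v=ax(T);print("tray dir",np.degrees(np.arctan2(v[1],v[0])))
print("pockets",np.array([T.mean(0)+v*k for k in(.123,.041,-.041,-.123)]).round(4))
E
```

```text
cups [[0.4122 0.1768]
 [0.4899 0.1871]
 [0.5648 0.193 ]
 [0.6481 0.2074]] [0.07843687 0.07509176 0.0845705 ]
rack [[0.7002 0.2618]
 [0.7117 0.1652]
 [0.3558 0.1221]
 [0.3454 0.2144]] [0.52827256 0.19086148] [0.35789654 0.09732804 0.35845717 0.0929237 ]
tray [[ 0.692  -0.2136]
 [ 0.6786 -0.2992]
 [ 0.35   -0.2505]
 [ 0.3617 -0.1623]] [ 0.52055924 -0.23143038] [0.33423686 0.08661105 0.33222722 0.08898352]
rack dir 7.253739811265286 7.138757178324613
fit cups [[0.4097 0.1759]
 [0.4891 0.186 ]
 [0.5684 0.1961]
 [0.6478 0.2062]] from rack [[0.4092 0.1757]
 [0.4886 0.1858]
 [0.568  0.1959]
 [0.6473 0.206 ]]
tray dir -8.625682028204483
pockets [[ 0.6422 -0.2499]
 [ 0.5611 -0.2376]
 [ 0.48   -0.2253]
 [ 0.399  -0.213 ]]
```

```bash
python3 -m handwheel '{"dp":[[24,-39,0],[24,-39,0],[24,-39,0],[24,-39,0],[24,-39,0],[24,-39,0],[24,-39,0],[24,-39,0],[24,-39,0],[24,-39,0],[24,-41,0],[0,0,-30],[0,0,-30],[0,0,-30],[0,0,-15],[0,0,0],[0,0,0]],"dr":[[0,0,0.036],[0,0,0.036],[0,0,0.036],[0,0,0.036],[0,0,0.036],[0,0,0.036],[0,0,0.036],[0,0,0.036],[0,0,0.036],[0,0,0.036],[0,0,0],[0,0,0],[0,0,0],[0,0,0],[0,0,0],[0,0,0],[0,0,0]],"fingers":[0,0,0,0,0,0,0,0,0,0,0,0,0,0,0,0,0]}'
```

```text
t: 2.38
eef_pos: [0.4098, 0.177, 0.1409]
orientation: [180.0, 0.0, -172.8]
contact_force: [0.8, 0.1, -0.2]
gripper_width: 0.0855
grasp_force: 0.0
```

```bash
python3 -m handwheel '{"dp":[[0,-1,-25],[0,0,-25],[0,0,-20],[0,0,-10],[0,0,-9],[0,0,0],[0,0,0],[0,0,0],[0,0,0],[0,0,0],[0,0,0],[0,0,0],[0,0,0],[0,0,0],[0,0,0],[0,0,0]],"dr":[[0,0,0],[0,0,0],[0,0,0],[0,0,0],[0,0,0],[0,0,0],[0,0,0],[0,0,0],[0,0,0],[0,0,0],[0,0,0],[0,0,0],[0,0,0],[0,0,0],[0,0,0],[0,0,0]],"fingers":[0,0,0,0,0,0,0,1,1,1,1,1,1,1,1,1]}'; python3 - <<'E'
from h import *
d=get_image("scene")["frame"];t=get_image("top")["frame"]
cv2.imwrite("pics/g1.png",np.hstack([cv2.resize(d[80:270,280:440],None,fx=2.2,fy=2.2),cv2.resize(t[130:320,120:280],None,fx=2.2,fy=2.2)]))
E
```

```text
t: 4.38
eef_pos: [0.4096, 0.176, 0.0521]
orientation: [180.0, 0.0, -172.8]
contact_force: [-2.3, -0.4, 9.6]
gripper_width: 0.0545
grasp_force: 61.7
```

View pics/g1.png

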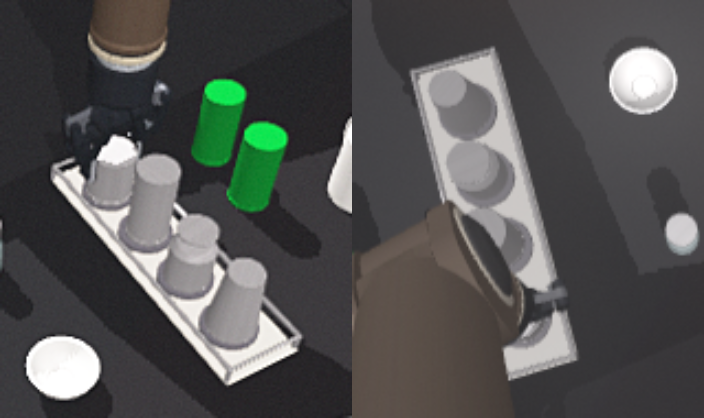

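The fingers hold the short cup (54.5 mm wide, 62 N); the other three cups stand untouched. I'll carry it to the far pocket.

```bash
python3 -m handwheel '{"dp":[[0,0,10],[0,0,20],[0,0,40],[0,0,40],[0,0,38],[19,-35,0],[19,-35,0],[19,-35,0],[19,-35,0],[19,-35,0],[19,-36,0],[19,-36,0],[19,-36,0],[20,-36,0],[20,-36,0],[20,-36,0],[20,-35,0],[0,0,0],[0,0,0]],"dr":[[0,0,0],[0,0,0],[0,0,0],[0,0,0],[0,0,0],[0,0,-0.023],[0,0,-0.023],[0,0,-0.023],[0,0,-0.023],[0,0,-0.023],[0,0,-0.023],[0,0,-0.023],[0,0,-0.023],[0,0,-0.023],[0,0,-0.023],[0,0,-0.023],[0,0,-0.023],[0,0,0],[0,0,0]],"fingers":[1,1,1,1,1,1,1,1,1,1,1,1,1,1,1,1,1,1,1]}'
```

```text
t: 6.85
eef_pos: [0.6409, -0.2495, 0.199]
orientation: [180.0, -0.1, 171.4]
contact_force: [0.1, -0.5, -2.0]
gripper_width: 0.0549
grasp_force: 63.8
```

```bash
python3 -m handwheel '{"dp":[[1,0,-40],[0,0,-40],[0,0,-35],[0,0,-20],[0,0,-10],[0,0,-3],[0,0,-3],[0,0,-3],[0,0,0],[0,0,0]],"dr":[[0,0,0],[0,0,0],[0,0,0],[0,0,0],[0,0,0],[0,0,0],[0,0,0],[0,0,0],[0,0,0],[0,0,0]],"fingers":[1,1,1,1,1,1,1,1,1,1]}'; python3 - <<'E'
from h import *
d=get_image("scene")["frame"]
cv2.imwrite("pics/p1.png",cv2.resize(d[130:330,120:270],None,fx=2.5,fy=2.5))
E
```

```text
t: 8.1
eef_pos: [0.6425, -0.2502, 0.0456]
orientation: [-180.0, 0.0, 171.4]
contact_force: [0.3, -0.7, -1.9]
gripper_width: 0.0546
grasp_force: 63.8
```

View pics/p1.png

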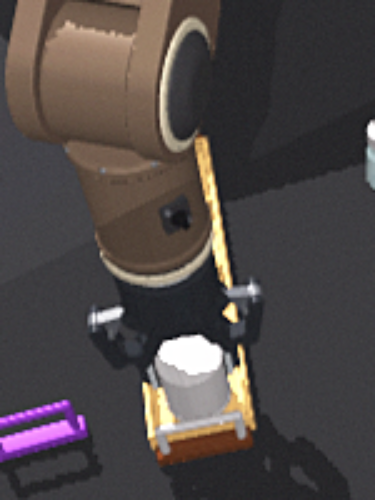

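The short cup is inside the far pocket, behind the arch, about at the floor. Last millimetres, then release.

```bash
python3 -m handwheel '{"dp":[[0,0,-1],[0,0,-1],[0,0,0],[0,0,0]],"dr":[[0,0,0],[0,0,0],[0,0,0],[0,0,0]],"fingers":[1,1,1,1]}'
```

```text
t: 8.65
eef_pos: [0.6427, -0.2503, 0.0452]
orientation: [180.0, 0.1, 171.4]
contact_force: [-4.5, 2.3, 11.8]
gripper_width: 0.0548
grasp_force: 65.1
```

```bash
python3 -m handwheel '{"dp":[[0,0,0],[0,0,0],[0,0,0],[0,0,0],[0,0,0],[0,0,0],[0,0,10],[0,0,50],[0,0,50],[0,0,45]],"dr":[[0,0,0],[0,0,0],[0,0,0],[0,0,0],[0,0,0],[0,0,0],[0,0,0],[0,0,0],[0,0,0],[0,0,0]],"fingers":[0.6,0.3,0,0,0,0,0,0,0,0]}' && python3 -m handwheel '{"dp":[[-13,36,0],[-13,36,0],[-13,36,0],[-13,36,0],[-13,36,0],[-13,36,0],[-13,36,0],[-13,36,0],[-13,37,0],[-13,37,0],[-12,37,0],[-12,37,0],[0,0,0],[0,0,0]],"dr":[[0,0,0.023],[0,0,0.023],[0,0,0.023],[0,0,0.023],[0,0,0.023],[0,0,0.023],[0,0,0.023],[0,0,0.023],[0,0,0.023],[0,0,0.023],[0,0,0.023],[0,0,0.023],[0,0,0],[0,0,0]],"fingers":[0,0,0,0,0,0,0,0,0,0,0,0,0,0]}'; python3 - <<'E'
from h import *
t=get_image("top")["frame"]
cv2.imwrite("pics/p2.png",cv2.resize(t[100:310,120:440],None,fx=2.2,fy=2.2))
E
```

```text
t: 9.9
eef_pos: [0.6425, -0.2504, 0.2011]
orientation: [-180.0, 0.1, 171.3]
contact_force: [1.2, 0.5, 0.4]
gripper_width: 0.0855
grasp_force: 0.0
t: 11.65
eef_pos: [0.4887, 0.1852, 0.1988]
orientation: [-180.0, 0.0, -172.9]
contact_force: [-0.2, -1.2, 0.2]
gripper_width: 0.0857
grasp_force: 0.0
```

View pics/p2.png

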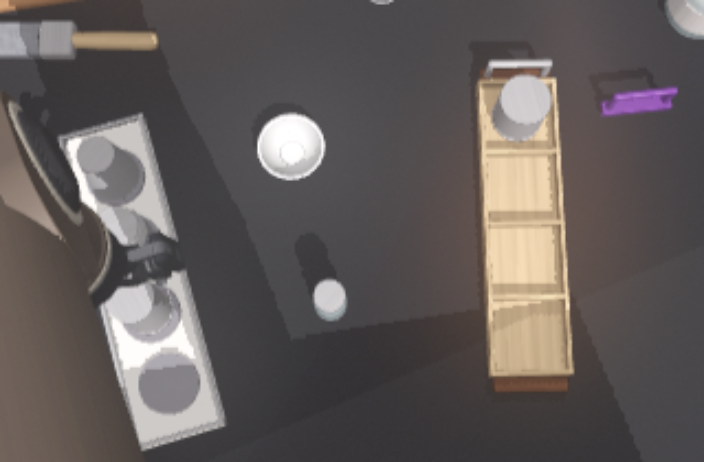

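The short cup stands centred in the far pocket (520,105). Next the tall cup.

```bash
python3 -m handwheel '{"dp":[[0,1,-30],[0,0,-30],[0,0,-30],[0,0,-20],[0,0,-10],[0,0,-9],[0,0,0],[0,0,0],[0,0,0],[0,0,0],[0,0,0],[0,0,0],[0,0,0],[0,0,0],[0,0,0],[0,0,0]],"dr":[[0,0,0],[0,0,0],[0,0,0],[0,0,0],[0,0,0],[0,0,0],[0,0,0],[0,0,0],[0,0,0],[0,0,0],[0,0,0],[0,0,0],[0,0,0],[0,0,0],[0,0,0],[0,0,0]],"fingers":[0,0,0,0,0,0,0,1,1,1,1,1,1,1,1,1]}'
```

```text
t: 13.7
eef_pos: [0.4888, 0.1874, 0.0702]
orientation: [179.9, 0.1, -172.8]
contact_force: [-2.3, 0.7, 4.2]
gripper_width: 0.0488
grasp_force: 52.8
```

```bash
python3 -m handwheel '{"dp":[[0,0,10],[0,0,20],[0,0,40],[0,0,40],[0,0,30],[6,-35,0],[6,-35,0],[6,-35,0],[6,-35,0],[6,-35,0],[6,-35,0],[6,-35,0],[6,-35,0],[6,-36,0],[6,-36,0],[6,-36,0],[6,-36,0],[0,0,0],[0,0,0]],"dr":[[0,0,0],[0,0,0],[0,0,0],[0,0,0],[0,0,0],[0,0,-0.023],[0,0,-0.023],[0,0,-0.023],[0,0,-0.023],[0,0,-0.023],[0,0,-0.023],[0,0,-0.023],[0,0,-0.023],[0,0,-0.023],[0,0,-0.023],[0,0,-0.023],[0,0,-0.023],[0,0,0],[0,0,0]],"fingers":[1,1,1,1,1,1,1,1,1,1,1,1,1,1,1,1,1,1,1]}'
```

```text
t: 16.08
eef_pos: [0.5602, -0.2365, 0.2093]
orientation: [180.0, -0.0, 171.4]
contact_force: [0.4, 0.3, -1.5]
gripper_width: 0.0489
grasp_force: 53.9
```

Place at TCP z ≈ 0.063.

```bash
python3 -m handwheel '{"dp":[[1,-1,-40],[0,0,-40],[0,0,-35],[0,0,-15],[0,0,-8],[0,0,-3],[0,0,-3],[0,0,-2],[0,0,-1],[0,0,0],[0,0,0]],"dr":[[0,0,0],[0,0,0],[0,0,0],[0,0,0],[0,0,0],[0,0,0],[0,0,0],[0,0,0],[0,0,0],[0,0,0],[0,0,0]],"fingers":[1,1,1,1,1,1,1,1,1,1,1]}'
```

```text
t: 17.45
eef_pos: [0.5616, -0.2382, 0.0632]
orientation: [180.0, 0.0, 171.4]
contact_force: [-1.8, 1.7, 4.8]
gripper_width: 0.0487
grasp_force: 54.9
```

```bash
python3 -m handwheel '{"dp":[[0,0,0],[0,0,0],[0,0,0],[0,0,0],[0,0,0],[0,0,0],[0,0,10],[0,0,40],[0,0,45],[0,0,45]],"dr":[[0,0,0],[0,0,0],[0,0,0],[0,0,0],[0,0,0],[0,0,0],[0,0,0],[0,0,0],[0,0,0],[0,0,0]],"fingers":[0.6,0.3,0,0,0,0,0,0,0,0]}' && python3 -m handwheel '{"dp":[[1,36,0],[1,36,0],[1,36,0],[1,36,0],[1,36,0],[1,36,0],[0,36,0],[0,36,0],[0,36,0],[0,36,0],[0,37,0],[0,37,0],[0,0,0],[0,0,0]],"dr":[[0,0,0.023],[0,0,0.023],[0,0,0.023],[0,0,0.023],[0,0,0.023],[0,0,0.023],[0,0,0.023],[0,0,0.023],[0,0,0.023],[0,0,0.023],[0,0,0.023],[0,0,0.023],[0,0,0],[0,0,0]],"fingers":[0,0,0,0,0,0,0,0,0,0,0,0,0,0]}'
```

```text
t: 18.7
eef_pos: [0.5613, -0.2382, 0.2044]
orientation: [-180.0, 0.0, 171.3]
contact_force: [0.7, -0.5, 0.7]
gripper_width: 0.0854
grasp_force: 0.0
t: 20.45
eef_pos: [0.5675, 0.195, 0.2027]
orientation: [-180.0, 0.0, -172.9]
contact_force: [0.5, 0.0, -0.4]
gripper_width: 0.0856
grasp_force: 0.0
```

```bash
python3 -m handwheel '{"dp":[[0,1,-40],[0,0,-40],[0,0,-35],[0,0,-20],[0,0,-10],[0,0,-10],[0,0,0],[0,0,0],[0,0,0],[0,0,0],[0,0,0],[0,0,0],[0,0,0],[0,0,0],[0,0,0],[0,0,0]],"dr":[[0,0,0],[0,0,0],[0,0,0],[0,0,0],[0,0,0],[0,0,0],[0,0,0],[0,0,0],[0,0,0],[0,0,0],[0,0,0],[0,0,0],[0,0,0],[0,0,0],[0,0,0],[0,0,0]],"fingers":[0,0,0,0,0,0,0,1,1,1,1,1,1,1,1,1]}';  python3 - <<'E'
from h import *
d=get_image("scene")["frame"]
cv2.imwrite("pics/g3.png",cv2.resize(d[80:330,160:440],None,fx=2.2,fy=2.2))
E
```

```text
t: 22.45
eef_pos: [0.5679, 0.1972, 0.0485]
orientation: [180.0, 0.1, -172.8]
contact_force: [-2.9, 0.3, 6.2]
gripper_width: 0.0521
grasp_force: 62.4
```

View pics/g3.png

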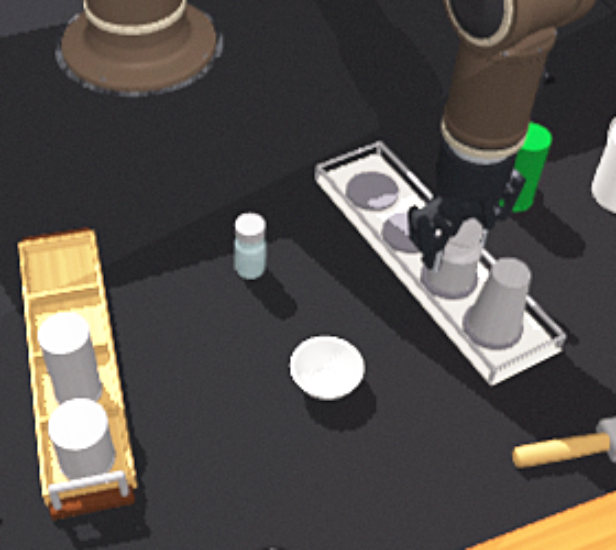

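Short and tall stand in their pockets; the goblet is held by its bowl (52 mm, 62 N). Carry to pocket −41.

```bash
python3 -m handwheel '{"dp":[[0,0,10],[0,0,20],[0,0,40],[0,0,45],[0,0,40],[-7,-35,0],[-7,-35,0],[-7,-35,0],[-7,-35,0],[-7,-35,0],[-7,-35,0],[-7,-35,0],[-7,-35,0],[-8,-35,0],[-8,-35,0],[-8,-36,0],[-8,-36,0],[0,0,0],[0,0,0]],"dr":[[0,0,0],[0,0,0],[0,0,0],[0,0,0],[0,0,0],[0,0,-0.023],[0,0,-0.023],[0,0,-0.023],[0,0,-0.023],[0,0,-0.023],[0,0,-0.023],[0,0,-0.023],[0,0,-0.023],[0,0,-0.023],[0,0,-0.023],[0,0,-0.023],[0,0,-0.023],[0,0,0],[0,0,0]],"fingers":[1,1,1,1,1,1,1,1,1,1,1,1,1,1,1,1,1,1,1]}' && python3 -m handwheel '{"dp":[[0,0,-40],[0,0,-40],[0,0,-40],[0,0,-20],[0,0,-10],[0,0,-5],[0,0,-3],[0,0,-3],[0,0,-1],[0,0,0],[0,0,0]],"dr":[[0,0,0],[0,0,0],[0,0,0],[0,0,0],[0,0,0],[0,0,0],[0,0,0],[0,0,0],[0,0,0],[0,0,0],[0,0,0]],"fingers":[1,1,1,1,1,1,1,1,1,1,1]}'
```

```text
t: 24.88
eef_pos: [0.4796, -0.2247, 0.203]
orientation: [180.0, 0.0, 171.4]
contact_force: [0.1, 0.9, -1.2]
gripper_width: 0.052
grasp_force: 63.1
t: 26.25
eef_pos: [0.4799, -0.2252, 0.0414]
orientation: [180.0, 0.1, 171.4]
contact_force: [-1.7, 1.1, 8.3]
gripper_width: 0.0522
grasp_force: 64.1
```

```bash
python3 -m handwheel '{"dp":[[0,0,0],[0,0,0],[0,0,0],[0,0,0],[0,0,0],[0,0,0],[0,0,10],[0,0,50],[0,0,50],[0,0,50]],"dr":[[0,0,0],[0,0,0],[0,0,0],[0,0,0],[0,0,0],[0,0,0],[0,0,0],[0,0,0],[0,0,0],[0,0,0]],"fingers":[0.6,0.3,0,0,0,0,0,0,0,0]}' && python3 -m handwheel '{"dp":[[14,36,0],[14,36,0],[14,36,0],[14,36,0],[14,36,0],[14,36,0],[14,36,0],[14,36,0],[14,36,0],[14,36,0],[14,36,0],[14,36,0],[0,0,0],[0,0,0]],"dr":[[0,0,0.023],[0,0,0.023],[0,0,0.023],[0,0,0.023],[0,0,0.023],[0,0,0.023],[0,0,0.023],[0,0,0.023],[0,0,0.023],[0,0,0.023],[0,0,0.023],[0,0,0.023],[0,0,0],[0,0,0]],"fingers":[0,0,0,0,0,0,0,0,0,0,0,0,0,0]}'
```

```text
t: 27.5
eef_pos: [0.4791, -0.2253, 0.2025]
orientation: [-180.0, 0.0, 171.3]
contact_force: [0.3, 0.5, -0.8]
gripper_width: 0.0852
grasp_force: 0.0
t: 29.25
eef_pos: [0.6473, 0.206, 0.2005]
orientation: [-179.9, -0.0, -172.9]
contact_force: [0.9, -0.7, 0.0]
gripper_width: 0.0853
grasp_force: 0.0
```

Cone: TCP to about 0.051.

```bash
python3 -m handwheel '{"dp":[[0,0,-40],[0,0,-40],[0,0,-30],[0,0,-20],[0,0,-10],[0,0,-10],[0,0,0],[0,0,0],[0,0,0],[0,0,0],[0,0,0],[0,0,0],[0,0,0],[0,0,0],[0,0,0],[0,0,0]],"dr":[[0,0,0],[0,0,0],[0,0,0],[0,0,0],[0,0,0],[0,0,0],[0,0,0],[0,0,0],[0,0,0],[0,0,0],[0,0,0],[0,0,0],[0,0,0],[0,0,0],[0,0,0],[0,0,0]],"fingers":[0,0,0,0,0,0,0,1,1,1,1,1,1,1,1,1]}' && python3 -m handwheel '{"dp":[[0,0,5],[0,0,5],[0,0,10],[0,0,0]],"dr":[[0,0,0],[0,0,0],[0,0,0],[0,0,0]],"fingers":[1,1,1,1]}';  python3 - <<'E'
from h import *
d=get_image("scene")["frame"]
cv2.imwrite("pics/g4.png",cv2.resize(d[110:330,160:440],None,fx=2.2,fy=2.2))
E
```

```text
t: 31.25
eef_pos: [0.648, 0.2072, 0.0518]
orientation: [179.9, 0.1, -172.8]
contact_force: [-2.6, -0.5, 6.6]
gripper_width: 0.0484
grasp_force: 61.7
t: 31.75
eef_pos: [0.6481, 0.207, 0.0715]
orientation: [180.0, 0.1, -172.8]
contact_force: [-0.7, -0.3, -0.8]
gripper_width: 0.0482
grasp_force: 61.8
```

View pics/g4.png

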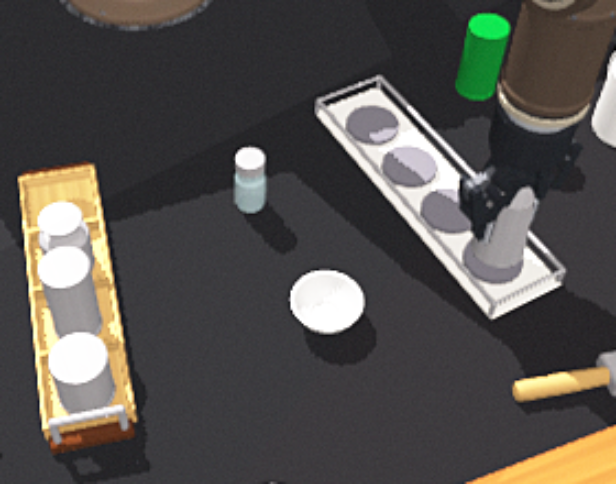

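The cone is up, perhaps leaning a little about the pads' axis; I'll check it over the pocket.

```bash
python3 -m handwheel '{"dp":[[0,0,20],[0,0,40],[0,0,40],[0,0,30],[-20,-35,0],[-20,-35,0],[-20,-35,0],[-21,-35,0],[-21,-35,0],[-21,-35,0],[-21,-35,0],[-21,-35,0],[-21,-35,0],[-21,-35,0],[-21,-35,0],[-21,-35,0],[0,0,0],[0,0,0]],"dr":[[0,0,0],[0,0,0],[0,0,0],[0,0,0],[0,0,-0.023],[0,0,-0.023],[0,0,-0.023],[0,0,-0.023],[0,0,-0.023],[0,0,-0.023],[0,0,-0.023],[0,0,-0.023],[0,0,-0.023],[0,0,-0.023],[0,0,-0.023],[0,0,-0.023],[0,0,0],[0,0,0]],"fingers":[1,1,1,1,1,1,1,1,1,1,1,1,1,1,1,1,1,1]}' && python3 -m handwheel '{"dp":[[0,0,-40],[0,0,-40],[0,0,-20],[0,0,0]],"dr":[[0,0,0],[0,0,0],[0,0,0],[0,0,0]],"fingers":[1,1,1,1]}';python3 - <<'E'
from h import *
d=get_image("scene")["frame"]
cv2.imwrite("pics/p4.png",cv2.resize(d[110:330,120:280],None,fx=2.7,fy=2.7))
E
```

```text
t: 34.05
eef_pos: [0.3989, -0.2129, 0.201]
orientation: [180.0, 0.1, 171.4]
contact_force: [-0.3, 1.3, -1.0]
gripper_width: 0.0484
grasp_force: 61.9
t: 34.55
eef_pos: [0.3982, -0.2119, 0.0993]
orientation: [180.0, -0.2, 171.5]
contact_force: [-0.0, 0.1, -1.7]
gripper_width: 0.0484
grasp_force: 62.0
```

View pics/p4.png

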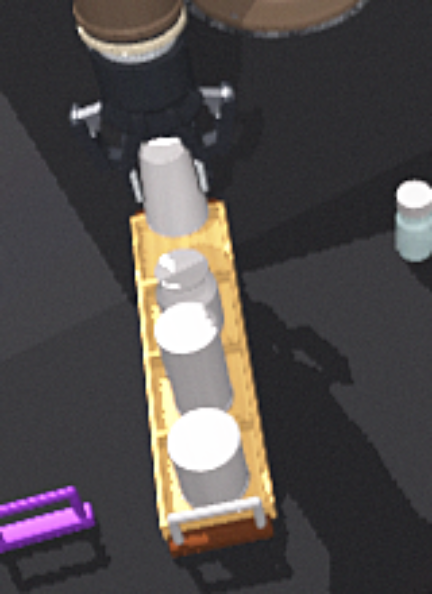

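The cone hangs upright over the near pocket (175,190 in the crop); the others are in order. I'll lower it.

```bash
python3 -m handwheel '{"dp":[[0,0,-30],[0,0,-15],[0,0,-5],[0,0,-2],[0,0,-2],[0,0,-2],[0,0,0],[0,0,0]],"dr":[[0,0,0],[0,0,0],[0,0,0],[0,0,0],[0,0,0],[0,0,0],[0,0,0],[0,0,0]],"fingers":[1,1,1,1,1,1,1,1]}'
```

```text
t: 35.6
eef_pos: [0.3987, -0.2133, 0.0447]
orientation: [180.0, 0.0, 171.4]
contact_force: [-0.6, 1.0, 6.0]
gripper_width: 0.0486
grasp_force: 63.0
```

Down on the floor; release, retreat up and look.

```bash
python3 -m handwheel '{"dp":[[0,0,0],[0,0,0],[0,0,0],[0,0,0],[0,0,0],[0,0,0],[0,0,10],[0,0,50],[0,0,50],[0,0,50],[0,40,0],[0,40,0],[0,40,0],[0,40,0],[0,40,0],[0,0,0],[0,0,0]],"dr":[[0,0,0],[0,0,0],[0,0,0],[0,0,0],[0,0,0],[0,0,0],[0,0,0],[0,0,0],[0,0,0],[0,0,0],[0,0,0],[0,0,0],[0,0,0],[0,0,0],[0,0,0],[0,0,0],[0,0,0]],"fingers":[0.6,0.3,0,0,0,0,0,0,0,0,0,0,0,0,0,0,0]}';python3 - <<'E'
from h import *
d=get_image("scene")["frame"];t=get_image("top")["frame"]
cv2.imwrite("pics/end.png",np.hstack([cv2.resize(d[170:330,130:270],None,fx=2.7,fy=2.7),cv2.resize(t[120:280,300:440],None,fx=2.7,fy=2.7)]))
E
```

```text
t: 37.72
eef_pos: [0.3984, -0.0137, 0.2047]
orientation: [180.0, 0.0, 171.4]
contact_force: [0.5, 0.4, 0.7]
gripper_width: 0.0853
grasp_force: 0.0
```

View pics/end.png

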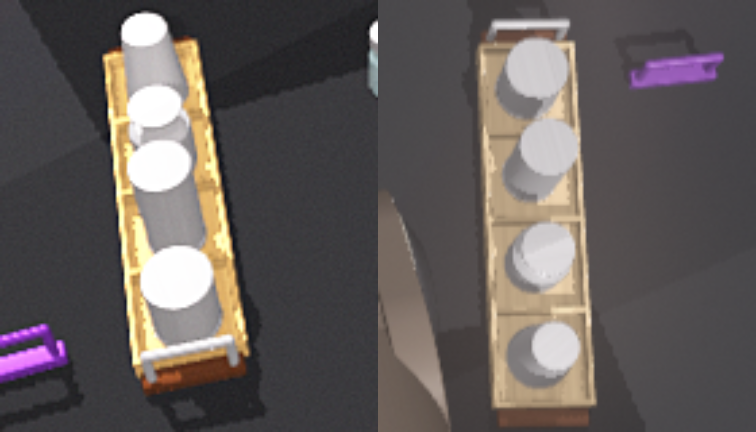

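All four cups stand upright and centred in their own pockets: short at the handle, then tall, goblet and cone. The gripper is clear.

```bash
python3 -c "
from workcell import hand_in
print(hand_in())"
```

```text
the job is handed in; nothing more can be done
None
```

All four cups are in the tray, mouth down and released, in the order short, tall, goblet, cone from the handle end; the job was handed in after about 38 s of robot time, and hand-in returned no verdict.

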